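Hold back the bolts of a safe door

TASK

A small safe door stands in a bench stand with its bolts shot, ready for service. Draw the bolts by pushing the handwheel round clockwise, one spoke after another, until the spoke with the yellow ball points straight up; then press the red-headed hold-back pin above the wheel fully down, so that it locks the wheel there. Leave the loose padlock, lock cylinder, key and tape roll where they lie.

Things in the scene. Friction and masses are not known exactly. Their poses are not given: they have to be found in the camera images.
- safe_door: Grey safe-door leaf, 180 wide, 36 thick, upright in a fixed bench stand (foot plate 150 x 170 x 10). Origin: centre of the foot's underside, on the worktop; x points from front to back, y to the left seen from the front, z up. Leaf's front face at x = +12, top edge at z = 230. Two steel bolts stick out of its right (-y) edge, up to 32 while shot.
- wheel_hub (a point): Centre of the handwheel, on its axle (the door's x) in the plane of the spokes: x = -75, y = 0, z = 155 in the door's frame. Hub 44 in diameter, 18 to the front. Five spokes, 12 thick, no rim, 72 degrees apart, each with a ball 22 in diameter centred 74 from the axle. Fingers can come down between the spokes. 61 behind the spoke plane are the pin's guide block and a disc of radius 45.
- wheel_index (a point): Centre of the yellow ball on the end of the index spoke, 74 from the axle; the other four balls are black.
- wheel (a joint): Turn of the handwheel in rad: 0 with the yellow ball straight up, growing clockwise seen from the front (at the top the ball then moves to the door's -y). Starts between -3.5 and -2.2; stops at -3.65 and +0.6. Stays where it is left: friction 0.15 N m (2 to 3 N at the spokes), no spring. It draws the bolts in 8 mm per rad. It can be pushed back until pinned.
- holdpin (a joint): Travel of the hold-back pin in m: 0 up, 0.012 fully down, head on its guide block. 2 N of friction, no spring: stays where it is left. Within 0.1 rad of wheel 0 its round tip (8 thick) enters the notch in the disc (9 to 13 wide, tapering) and centres and locks the wheel; otherwise it meets the disc's rim at 0.003 and goes no further.
- holdpin_top (a point): Centre of the top of the pin's red mushroom head (23 in diameter, 11 high), above the wheel: x = -1, y = 0, z = 253 in the door's frame while up, 241 when pressed; it moves straight down. The head is the highest thing on the door.
- padlock_b: Loose black padlock lying flat, 74 x 50 x 18. Origin: centre of its underside.
- cylinder_c: Loose steel profile lock cylinder lying on its side, 35 x 66 x 21. Origin: centre of its underside.
- key_d: Loose key with a black bow, lying flat, 78 x 31 x 10. Origin: centre of its underside.
- tape_roll: Loose roll of brown tape, 58 in diameter, 20 high. Origin: centre of its underside.

How it is judged (in metres and radians):
On the way, in this order (a step that is already met when the one before it is completed fails the run):
1. the wheel stands with its yellow ball straight up (within 0.1 rad), the pin still up (value of joint wheel between -0.1 and 0.1 rad and value of joint holdpin below 0.005 m), for 0.2 s.
2. the hold-back pin is pressed home into the notch (value of joint holdpin above 0.0105 m), for 0.2 s.
At the end, for the whole second after the job is handed in: The yellow ball stands straight up above the hub within 0.08 rad (about 4.5 degrees) and the hold-back pin is down at least 10.5 of its 12 mm (value of joint wheel between -0.08 and 0.08 rad and value of joint holdpin above 0.0105 m and horizontal distance between wheel_index and wheel_hub below 0.0065 m); the robot touches nothing.
It fails at once if a loose padlock, lock cylinder, key or tape roll is pushed more than 25 mm or lifted (distance of any of padlock_b, cylinder_c, key_d, tape_roll from where it was at the start of the episode above 0.025 m).
It also fails if it takes over 54 s, if anything falls off the work surface, if the arm or the gripper's body presses on something with over 40 N, if the wrist force passes 120 N, or if a joint passes its speed limit or range.

ROBOT

A 6-joint arm with a two-finger parallel gripper is mounted at the origin on a cart in front of the work surface, level with it; the furniture and walls round the work are solid. World frame = base frame: x ahead of the robot, y to its left, z up, the work surface at z = 0. Lengths are in mm, angles in rad, forces in N, time in s.
With the tool pointing down it reaches from about 350 to 975 mm from the base axis. Payload 7.1 kg.
Tool frame: the origin (TCP) lies between the finger pads; the fingertips stand 17 mm ahead of it and the grasp point (between the pads) lies 2 mm behind it; z points along the fingers, y is the line along which they close (so a half turn about z gives the same grasp; the last joint's range is limited). The gripper opens to 88 mm and grips with 3 to 60 N. Pads are 20 mm wide; open, the fingers measure 115 mm over their backs; the gripper's body (75 mm by 178 mm) begins 61 mm behind the grasp point.
Start: joints at [1.161, 0.423, 1.63, -0, 1.089, -0.019], TCP at [238.048, 577.874, 239.675] pointing down, gripper open.
Joint ranges: [-3, 3], [-0.9, 2.11], [0.09, 2.58], [-1.31, 4.45], [0.11, 2.69], [-2.54, 2.54]. Speed limits (rad/s): [2.39, 2.39, 3.01, 3.14, 3.14, 3.14].

INTERFACE

Orientations are given as a rotation vector (axis times angle).
In Python, from workcell import ctrl, vision, job gives the robot as it stands (ctrl), with the cameras (vision) and the job (job).
- The arm moves only by the shell command python3 jog.py [OPENING], which reads ROWS from standard input. ROWS is 1 to 5 rows, parted by semicolons, with the numbers parted by spaces; each row has 6 numbers: dx, dy, dz in mm, then a rotation vector rx, ry, rz in rad; each row shifts and turns the commanded pose from where the row before left it, along the tool's axes as they then stand; what a row does not reach is not made up. A row lasts 1/12 s, in which the tool goes at most 41.7 mm and 0.125 rad, less where a joint would pass 70% of its speed; a pose out of reach is approached as far as the arm can. OPENING is the finger opening in mm, set as the command begins (- or left out keeps the last). The fingers move at their own pace and stop on an object; the grip force is fixed at half the most. Time passes only in rows, so rows that do not move let the fingers close. It prints the time, the measured TCP pose, the force, the opening and the grip force at its end. Input that does not fit is refused with a message, and nothing moves.
- ctrl.get_obs(): the state, without advancing time (a new reading comes with each control period).
- vision.get_image(name): name is "side" or "top"; returns a dict with "img" (420x560x3 uint8, red, green, blue), "fx", "fy", "cx", "cy" (pixels), "R" (3x3) and "t" (3): a world point X has camera coordinates R X + t. Camera axes: x right, y down, z forward; pixel columns grow to the right and rows downward; lengths in mm; the calibration is good to about 2 mm. A picture is of the moment at which its call begins. There is no depth.
- job.close_job(): hands the job in; it is judged then, once.
The state is a dict: "t": time; "qpos": joint angles; "qvel": joint speeds; "joint_torque": joint torques, N m; "ee_pos": TCP position; "orientation": TCP orientation; "ft_force": force on the tool from outside, world axes, zero at the start; "moment": the same for the moment, N m; "width": finger opening in mm; "grasp_force": force on a finger pad.
Only numpy, scipy, OpenCV 4.12 (cv2) and the standard library are available. Lean on these libraries where they do the work, as an engineer would, in place of code of your own. Each camera call takes 0.05 s, during which the arm holds its last target. There are 200 camera calls.

## Working session

There is one attempt and no reset: what is moved stays moved. The work goes in short steps, Python scripts to look and compute and a shell command to move; the robot and the scene stay as the last step left them, time stands still between calls to the robot, and variables do not carry over. Pictures are saved under pics/ and viewed, at most 10 in all, crops included, and the job is handed in when it is done.

```bash
ls; mkdir -p pics
python3 - <<'E'
from workcell import ctrl, vision, job
import cv2,json
for n in("side","top"):
    d=vision.get_image(n); cv2.imwrite(f"pics/{n}0.png",d["img"][:,:,::-1]); print(n,d["fx"],d["fy"],d["cx"],d["cy"],d["R"],d["t"])
print(ctrl.get_obs())
E
```

```text
jog.py
pics
workcell.py
side 399.3615218766698 399.3615218766698 278.00744994107345 209.21376322268245 [[ 0.96064312 -0.27718516 -0.01825345]
 [-0.19253892 -0.61703705 -0.76301641]
 [ 0.20023377  0.73650096 -0.64612133]] [-425.39116592  140.66296198 1084.35650118]
top 502.70436032000515 502.70436032000515 276.11158815581337 208.33475286283524 [[-4.78806588e-04 -9.99872694e-01  1.59488883e-02]
 [-9.91535157e-01 -1.59607262e-03 -1.29828672e-01]
 [ 1.29837600e-01 -1.58760463e-02 -9.91408165e-01]] [-105.90461933  424.21404553 1436.05729595]
{'t': 0.1, 'qpos': array([ 1.16100975e+00,  4.23750813e-01,  1.63058711e+00, -2.44778488e-05,
        1.08859349e+00, -1.89772926e-02]), 'qvel': array([ 0.00141198, -0.00099267, -0.00293992, -0.00176707,  0.00201276,
       -0.00091928]), 'joint_torque': array([ 4.93209245e-04, -5.45608449e+01, -2.74325252e+01,  6.44392893e-02,
        1.87794288e-02,  1.28043943e-06]), 'ee_pos': array([237.86928889, 577.46214876, 238.99830602]), 'orientation': array([-6.09913766e-01, -3.08154977e+00,  2.06185490e-03]), 'ft_force': array([ 0.6930288 , -0.29561977, -0.06287268]), 'moment': array([ 0.00552852, -0.02627266, -0.0451775 ]), 'grasp_force': 0.0, 'width': 87.54436442951182}
```

View pics/side0.png

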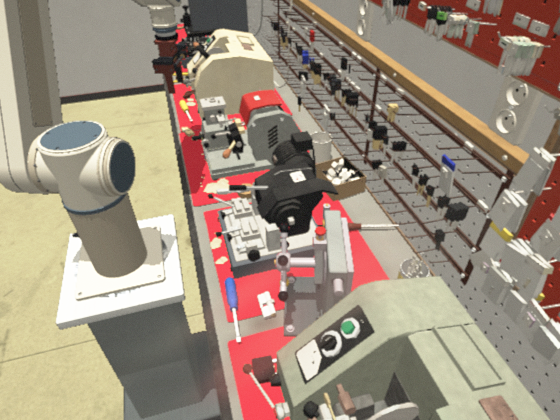

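View pics/top0.png

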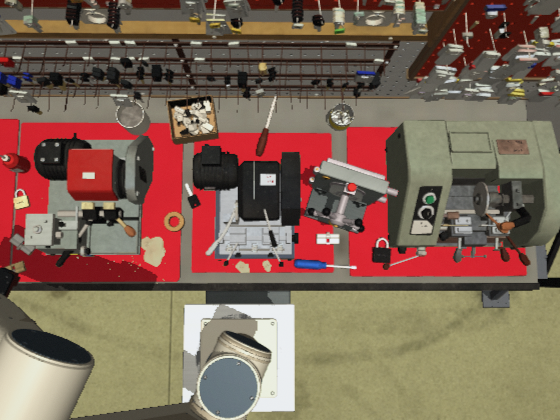

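The door is at about (345,195) in the top view, with its red pin head at (351,188), and at about (325,250) in the side view. I'll enlarge both.

Run:
```python
import cv2
a=cv2.imread("pics/side0.png")[190:340,225:385]; cv2.imwrite("pics/s1.png",cv2.resize(a,None,fx=4,fy=4,interpolation=cv2.INTER_CUBIC)[:600])
a=cv2.imread("pics/top0.png")[140:260,285:445]; cv2.imwrite("pics/t1.png",cv2.resize(a,None,fx=5,fy=5,interpolation=cv2.INTER_CUBIC))
```

```text
(no output)
```

View pics/s1.png

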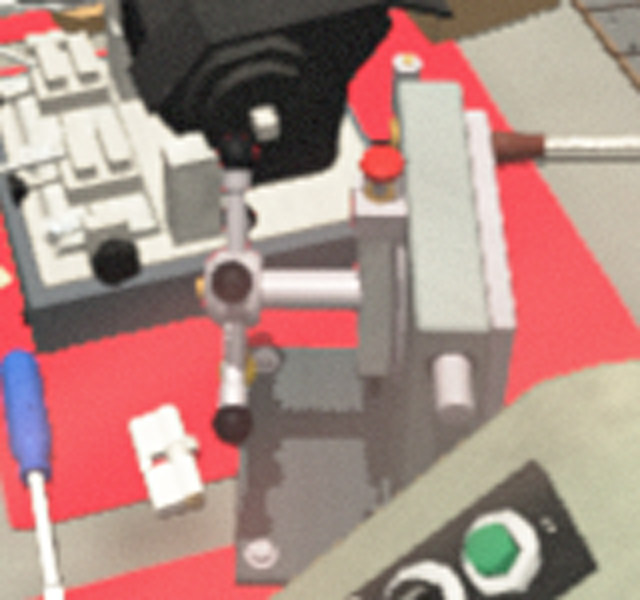

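View pics/t1.png

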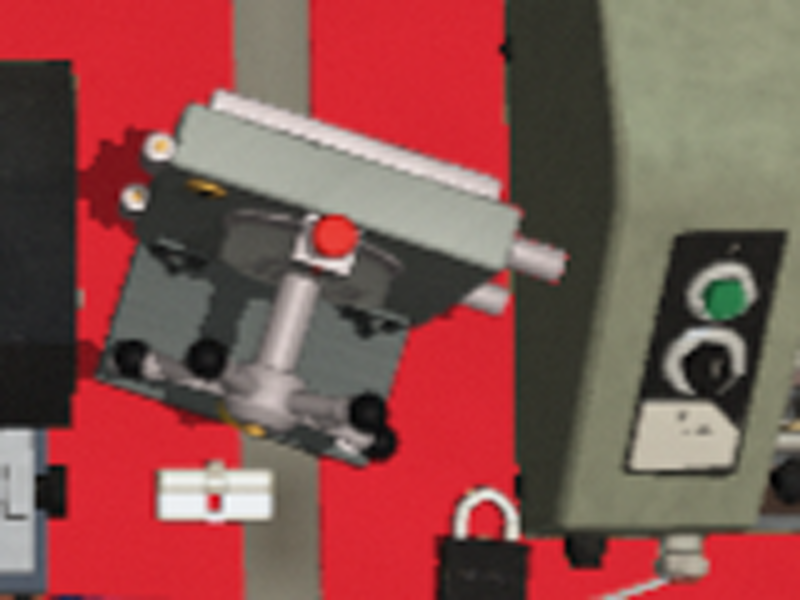

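Top crop: the red head is at (335,236), the hub at (266,393) and the black balls at (133,359), (208,357), (367,411) and (381,442). The yellow ball is mostly hidden at about (250,430), low and slightly left of the hub. In the side crop the head is at (382,165) and the balls are at (238,150), (232,282) and (232,425), with yellow at about (252,370). Next I fit the pose.

```bash
cat > h.py <<'E'
import numpy as np
from workcell import ctrl, vision, job
from scipy.spatial.transform import Rotation as Ro
from scipy.optimize import least_squares
def proj(d,X):
    c=d["R"]@np.asarray(X)+d["t"]; return np.array([d["fx"]*c[0]/c[2]+d["cx"],d["fy"]*c[1]/c[2]+d["cy"]])
def door(p,P):
    c,s=np.cos(p[2]),np.sin(p[2]); return np.array([p[0]+c*P[0]-s*P[1],p[1]+s*P[0]+c*P[1],P[2]])
def ball(phi): return (-75,-74*np.sin(phi),155+74*np.cos(phi))
E
python3 - <<'E'
from h import *
S,T=vision.get_image("side"),vision.get_image("top")
t=lambda u,v:np.array([285+u/5-.4,140+v/5-.4]); s=lambda u,v:np.array([225+u/4-.4,190+v/4-.4])
k=2*np.pi/5
tb=[(1,(133,359)),(2,(208,357)),(3,(367,411)),(4,(381,442))]
sb=[(238,150),(232,282),(232,425)]
def res(p,full=False):
    r=[proj(T,door(p,(-1,0,248)))-t(335,237),proj(S,door(p,(-1,0,248)))-s(382,166)]
    for i,uv in tb: r.append(proj(T,door(p,ball(p[3]+k*i)))-t(*uv))
    for uv in sb: 
        c=[proj(S,door(p,ball(p[3]+k*i)))-s(*uv) for i in(1,2,3,4)]; r.append(min(c,key=np.linalg.norm))
    return np.concatenate(r)
for th in(-2.4,-2.9,-3.3):
    f=least_squares(res,[650,-200,-.3,th]); p=f.x; print(p,f.cost); print(np.round(f.fun,1))
    print("hub",door(p,(-75,0,155)),"head",door(p,(-1,0,253)), "yel side crop",(proj(S,door(p,ball(p[3])))-[225,190])*4,"top",(proj(T,door(p,ball(p[3])))-[285,140])*5)
print(ctrl.get_obs()["orientation"])
E
cat > w.py <<'E'
from h import *
import sys
p=np.array([451.852,-290.805,-.3201]); o=ctrl.get_obs()
R=Ro.from_rotvec(o["orientation"]).as_matrix()
c,s=np.cos(p[2]),np.sin(p[2]); d=o["ee_pos"]-[p[0],p[1],0]
D=[c*d[0]+s*d[1],-s*d[0]+c*d[1],o["ee_pos"][2]]
print("t",o["t"],"TCP in door",np.round(D,1),"yaw err",round(np.arctan2(R[1,1],R[0,1])-p[2],3),"z",np.round(R[:,2],3),"F",np.round(o["ft_force"],1))
if len(sys.argv)>3:
    g=door(p,[float(a) for a in sys.argv[1:4]]); print("delta tool",np.round(R.T@(g-o["ee_pos"]),1))
E
echo '0 0 -40 0 0 0;0 0 -40 0 0 0;0 -17 -40 0 0 0;0 -17 -40 0 0 0;0 -40 0 0 0 0' | python3 jog.py 0
echo '-41 0 0 0 0 0.075;-41 0 0 0 0 0.075;-41 0 0 0 0 0.075;-41 0 0 0 0 0.075;-41 0 0 0 0 0.075' | python3 jog.py
echo '-41 0 0 0 0 0.075;-41 0 0 0 0 0.075;-41 0 0 0 0 0.075;-41 0 0 0 0 0.075;-41 0 0 0 0 0.075' | python3 jog.py
python3 w.py -80 75 330
```

```text
t: 0.62
ee_pos: [212.3, 515.2, 404.1]
orientation: [0.609, 3.079, 0.021]
ft_force: [-0.3, -0.4, 0.8]
width: 57.6
grasp_force: 0.0
t: 1.03
ee_pos: [386.5, 404.7, 396.4]
orientation: [1.178, 2.912, 0.0]
ft_force: [0.4, -0.0, 0.4]
width: 24.6
grasp_force: 0.0
t: 1.45
ee_pos: [510.4, 242.4, 396.1]
orientation: [-1.701, -2.641, 0.0]
ft_force: [0.7, 0.6, 0.2]
width: 0.5
grasp_force: 0.0
t 1.45 TCP in door [-112.2  524.6  396.1] yaw err 0.746 z [-0. -0. -1.] F [0.7 0.6 0.2]
delta tool [-351.9 -281.6   66.2]
```

```bash
echo '-33 -22 0 0 0 0.075;-33 -20 0 0 0 0.075;-34 -18 0 0 0 0.075;-36 -16 0 0 0 0.075;-36 -14 0 0 0 0.075' | python3 jog.py
echo '-36 -10 0 0 0 0.075;-36 -8 0 0 0 0.075;-36 -5 0 0 0 0.075;-36 -3 0 0 0 0.075;-36 0 0 0 0 0.07' | python3 jog.py
echo '0 0 0 0 0 0;0 0 0 0 0 0' | python3 jog.py
python3 w.py -80 62 330
```

```text
t: 1.87
ee_pos: [469.6, 51.7, 396.2]
orientation: [2.164, 2.278, -0.0]
ft_force: [0.9, -0.4, 0.1]
width: 0.3
grasp_force: 0.0
t: 2.28
ee_pos: [426.5, -125.7, 396.5]
orientation: [2.546, 1.841, 0.0]
ft_force: [1.3, 0.7, -0.0]
width: 0.8
grasp_force: 0.0
t: 2.45
ee_pos: [426.9, -125.6, 396.3]
orientation: [-2.546, -1.841, -0.0]
ft_force: [0.4, 0.5, 0.1]
width: 0.3
grasp_force: 0.0
t 2.45 TCP in door [-75.7 148.9 396.3] yaw err 0.001 z [-0.  0. -1.] F [0.4 0.5 0.1]
delta tool [-86.9  -4.4  66.3]
```

```bash
echo '-40 -4 20 0 0 0;-39 0 20 0 0 0;0 0 35 0 0 0;0 0 35 0 0 0;0 0 35 0 0 0' | python3 jog.py
echo '0 0 20 0 0 0;0 0 15 0 0 0;0 0 9 0 0 0;0 0 0 0 0 0' | python3 jog.py
python3 w.py
echo '-8 0 0 0 0 0;-8 0 0 0 0 0;-8 0 0 0 0 0;-8 0 0 0 0 0;-8 0 0 0 0 0' | python3 jog.py
python3 w.py
```

```text
t: 2.87
ee_pos: [401.2, -193.1, 252.8]
orientation: [2.541, 1.846, 0.002]
ft_force: [-0.6, -0.6, -0.7]
width: 0.4
grasp_force: 0.0
t: 3.2
ee_pos: [400.4, -192.2, 208.2]
orientation: [-2.538, -1.846, 0.002]
ft_force: [0.3, -0.1, -0.5]
width: 0.7
grasp_force: 0.0
t 3.2 TCP in door [-79.8  77.5 208.2] yaw err 0.007 z [-0.003  0.002 -1.   ] F [ 0.3 -0.1 -0.5]
t: 3.62
ee_pos: [388.9, -232.7, 210.9]
orientation: [2.541, 1.844, 0.002]
ft_force: [1.9, 1.9, 1.6]
width: 0.5
grasp_force: 1.5
t 3.6167 TCP in door [-78.   35.3 210.9] yaw err 0.005 z [ 0.002 -0.001 -1.   ] F [1.9 1.9 1.6]
```

```bash
echo '-8 0 0 0 0 0;-8 0 0 0 0 0;-8 0 0 0 0 0;-8 0 0 0 0 0;-8 0 0 0 0 0' | python3 jog.py
python3 w.py
echo '-8 0 0 0 0 0;-8 0 0 0 0 0;-6 0 0 0 0 0;0 0 0 0 0 0' | python3 jog.py
python3 w.py
python3 - <<'E'
from h import *
import cv2
T=vision.get_image("top");S=vision.get_image("side")
a=cv2.resize(T["img"][160:260,290:390,::-1],None,fx=4,fy=4,interpolation=2);b=cv2.resize(S["img"][210:310,255:355,::-1],None,fx=4,fy=4,interpolation=2)
cv2.imwrite("pics/c1.png",np.hstack([a,b]))
E
```

```text
t: 4.03
ee_pos: [375.6, -269.9, 209.4]
orientation: [-2.542, -1.844, -0.0]
ft_force: [1.8, 5.7, -1.5]
width: 0.8
grasp_force: 1.9
t 4.0333 TCP in door [-79.   -4.2 209.4] yaw err 0.005 z [-0.001  0.001 -1.   ] F [ 1.8  5.7 -1.5]
t: 4.37
ee_pos: [369.1, -292.1, 210.0]
orientation: [2.542, 1.844, -0.001]
ft_force: [0.5, 0.6, 1.5]
width: 0.4
grasp_force: 0.4
t 4.3667 TCP in door [-78.1 -27.3 210. ] yaw err 0.005 z [ 0.    -0.001 -1.   ] F [0.5 0.6 1.5]
```

View pics/c1.png

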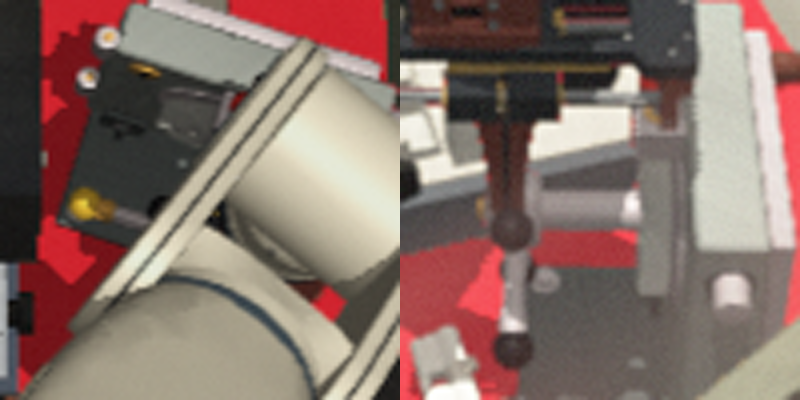

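Yellow now lies to the left at (95,205) in the top panel, so θ is about -1.6 and the first stroke worked. I'll lift, go over, and make the second stroke.

```bash
echo '0 0 -35 0 0 0;0 0 -35 0 0 0;40 0 0 0 0 0;40 0 0 0 0 0;12 0 0 0 0 0' | python3 jog.py
python3 - <<'E'
from h import *
T=vision.get_image("top");p=[451.852,-290.805,-.3201]
f=least_squares(lambda a:proj(T,door(p,ball(a[0])))-[313.5,210.9],[-1.6]);print(f.x,f.fun)
E
echo '0 0 35 0 0 0;0 0 25 0 0 0;0 0 8 0 0 0;0 0 0 0 0 0' | python3 jog.py
python3 w.py
echo '-8 0 0 0 0 0;-8 0 0 0 0 0;-8 0 0 0 0 0;-8 0 0 0 0 0;-8 0 0 0 0 0' | python3 jog.py
python3 w.py
```

```text
t: 4.88
ee_pos: [398.3, -200.3, 280.5]
orientation: [2.541, 1.846, 0.001]
ft_force: [0.3, -0.3, 0.7]
width: 0.5
grasp_force: 0.0
[-1.24028173] [-0.08944769 -1.7942011 ]
t: 5.27
ee_pos: [396.5, -202.7, 210.1]
orientation: [-2.539, -1.843, 0.004]
ft_force: [-0.8, -0.3, -0.6]
width: 0.5
grasp_force: 0.0
t 5.2667 TCP in door [-80.3  66.2 210.1] yaw err 0.005 z [-0.004  0.002 -1.   ] F [-0.8 -0.3 -0.6]
t: 5.68
ee_pos: [385.7, -242.4, 212.8]
orientation: [2.542, 1.844, 0.001]
ft_force: [1.2, 2.5, 1.5]
width: 0.7
grasp_force: 1.3
t 5.6833 TCP in door [-78.1  25.1 212.8] yaw err 0.004 z [ 0.002 -0.001 -1.   ] F [1.2 2.5 1.5]
```

```bash
echo '-8 0 0 0 0 0;-8 0 0 0 0 0;-8 0 0 0 0 0;-6 0 0 0 0 0;0 0 0 0 0 0' | python3 jog.py
python3 w.py
python3 - <<'E'
from h import *
import cv2
T=vision.get_image("top");S=vision.get_image("side")
a=cv2.resize(T["img"][160:260,290:390,::-1],None,fx=4,fy=4,interpolation=2);b=cv2.resize(S["img"][210:310,255:355,::-1],None,fx=4,fy=4,interpolation=2)
cv2.imwrite("pics/c2.png",np.hstack([a,b]))
p=[451.852,-290.805,-.3201]
for th in(-1,-.75,-.5): print(th,[(np.round((proj(T,door(p,ball(th+1.2566*k)))-[290,160])*4), np.round((proj(S,door(p,ball(th+1.2566*k)))-[255,210])*4+[400,0])) for k in (0,2,3)])
E
```

```text
t: 6.1
ee_pos: [375.6, -270.7, 211.6]
orientation: [-2.543, -1.845, 0.001]
ft_force: [-0.2, -0.3, -0.2]
width: 0.4
grasp_force: 0.3
t 6.1 TCP in door [-78.7  -4.9 211.6] yaw err 0.004 z [-0.001 -0.    -1.   ] F [-0.2 -0.3 -0.2]
-1 [(array([107., 197.]), array([516.,  75.])), (array([298., 268.]), array([509., 311.])), (array([214., 257.]), array([513., 328.]))]
-0.75 [(array([127., 200.]), array([515.,  71.])), (array([291., 270.]), array([509., 332.])), (array([188., 250.]), array([514., 307.]))]
-0.5 [(array([151., 205.]), array([514.,  75.])), (array([278., 270.]), array([510., 345.])), (array([163., 241.]), array([515., 282.]))]
```

View pics/c2.png

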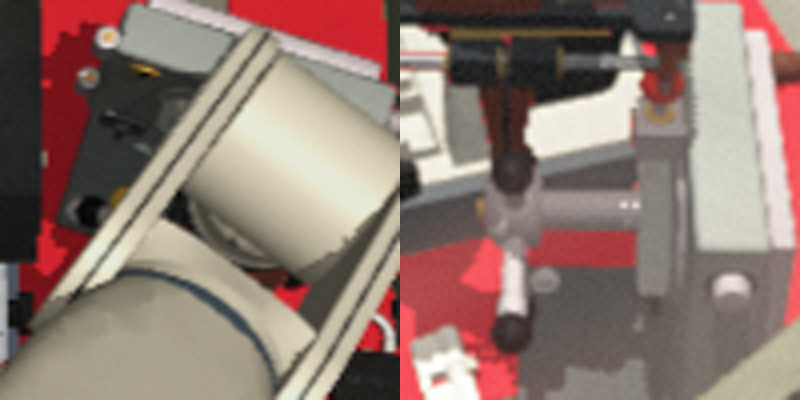

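The bottom ball at (512,332) in the side panel gives θ ≈ -0.75. Yellow is up-left in the top panel at about (120,197). I'll push a bit more, then switch to the yellow spoke.

```bash
echo '-5 0 0 0 0 0;-5 0 0 0 0 0;0 0 0 0 0 0' | python3 jog.py
echo '0 0 -35 0 0 0;0 0 -35 0 0 0;35 0 0 0 0 0;35 0 0 0 0 0;22 0 0 0 0 0' | python3 jog.py
echo '0 0 30 0 0 0;0 0 25 0 0 0;0 0 8 0 0 0;0 0 5 0 0 0;0 0 0 0 0 0' | python3 jog.py
python3 w.py
echo '-8 0 0 0 0 0;-8 0 0 0 0 0;-8 0 0 0 0 0;-8 0 0 0 0 0;-8 0 0 0 0 0' | python3 jog.py
python3 w.py 
echo '-3 0 0 0 0 0;-3 0 0 0 0 0;-2 0 0 0 0 0;0 0 0 0 0 0' | python3 jog.py
python3 w.py -78 24 208
```

```text
t: 6.45
ee_pos: [373.0, -279.7, 211.9]
orientation: [2.542, 1.846, -0.0]
ft_force: [0.3, 1.1, 1.4]
width: 0.6
grasp_force: 1.0
t: 6.87
ee_pos: [402.1, -190.5, 282.7]
orientation: [2.541, 1.843, 0.001]
ft_force: [-0.6, -0.5, -0.7]
width: 0.6
grasp_force: 0.0
t: 7.28
ee_pos: [401.3, -191.9, 213.4]
orientation: [-2.542, -1.845, 0.001]
ft_force: [0.2, -0.4, -0.6]
width: 0.7
grasp_force: 0.0
t 7.2833 TCP in door [-79.1  78.  213.4] yaw err 0.005 z [-0.001  0.    -1.   ] F [ 0.2 -0.4 -0.6]
t: 7.7
ee_pos: [389.5, -231.0, 214.8]
orientation: [2.542, 1.844, 0.002]
ft_force: [1.5, 2.9, 2.3]
width: 0.5
grasp_force: 1.6
t 7.7 TCP in door [-78.   37.2 214.8] yaw err 0.004 z [ 0.002 -0.001 -1.   ] F [1.5 2.9 2.3]
t: 8.03
ee_pos: [386.4, -237.7, 213.8]
orientation: [2.543, 1.845, -0.001]
ft_force: [0.4, 0.2, 0.5]
width: 0.4
grasp_force: 0.0
t 8.0333 TCP in door [-78.8  29.8 213.8] yaw err 0.005 z [-0. -0. -1.] F [0.4 0.2 0.5]
delta tool [-5.8  0.8  5.8]
```

```bash
echo '-2 0 0 0 0 0;-2 0 0 0 0 0;-2 0 0 0 0 0;-2 0 0 0 0 0;0 0 0 0 0 0' | python3 jog.py
python3 w.py
echo '8 0 0 0 0 0;0 0 -40 0 0 0;0 0 -40 0 0 0;40 0 -40 0 0 0;40 0 0 0 0 0' | python3 jog.py
echo '40 0 0 0 0 0;40 0 0 0 0 0;0 0 0 0 0 0' | python3 jog.py
python3 - <<'E'
from h import *
import cv2
T=vision.get_image("top");S=vision.get_image("side")
a=cv2.resize(T["img"][160:260,290:390,::-1],None,fx=4,fy=4,interpolation=2);b=cv2.resize(S["img"][210:310,255:355,::-1],None,fx=4,fy=4,interpolation=2)
cv2.imwrite("pics/c3.png",np.hstack([a,b]))
p=[451.852,-290.805,-.3201]
for th in(-.2,-.1,0,.1): print(th,[(np.round((proj(T,door(p,ball(th+1.2566*k)))-[290,160])*4), np.round((proj(S,door(p,ball(th+1.2566*k)))-[255,210])*4+[400,0])) for k in range(5)])
E
```

```text
t: 8.45
ee_pos: [384.1, -245.1, 213.8]
orientation: [-2.542, -1.846, 0.0]
ft_force: [0.3, 2.0, 1.6]
width: 0.6
grasp_force: 0.5
t 8.45 TCP in door [-78.7  22.  213.8] yaw err 0.005 z [-0. -0. -1.] F [0.3 2.  1.6]
t: 8.87
ee_pos: [411.0, -173.1, 329.2]
orientation: [2.538, 1.835, 0.007]
ft_force: [2.2, -0.3, 0.2]
width: 0.5
grasp_force: 0.0
t: 9.12
ee_pos: [434.2, -89.8, 323.5]
orientation: [-2.537, -1.852, -0.003]
ft_force: [-0.4, -0.8, -0.7]
width: 0.5
grasp_force: 0.0
-0.2 [(array([184., 214.]), array([513.,  92.])), (array([293., 259.]), array([509., 255.])), (array([256., 267.]), array([511., 347.])), (array([135., 231.]), array([516., 247.])), (array([ 86., 198.]), array([517., 102.]))]
-0.1 [(array([195., 218.]), array([512., 100.])), (array([296., 262.]), array([509., 269.])), (array([248., 265.]), array([512., 345.])), (array([127., 227.]), array([516., 234.])), (array([ 89., 197.]), array([517.,  94.]))]
0 [(array([207., 221.]), array([512., 109.])), (array([298., 264.]), array([509., 282.])), (array([238., 263.]), array([512., 342.])), (array([119., 224.]), array([516., 222.])), (array([ 93., 196.]), array([517.,  87.]))]
0.1 [(array([218., 225.]), array([512., 120.])), (array([299., 266.]), array([509., 294.])), (array([229., 261.]), array([512., 337.])), (array([112., 221.]), array([517., 209.])), (array([ 98., 196.]), array([516.,  82.]))]
```

View pics/c3.png

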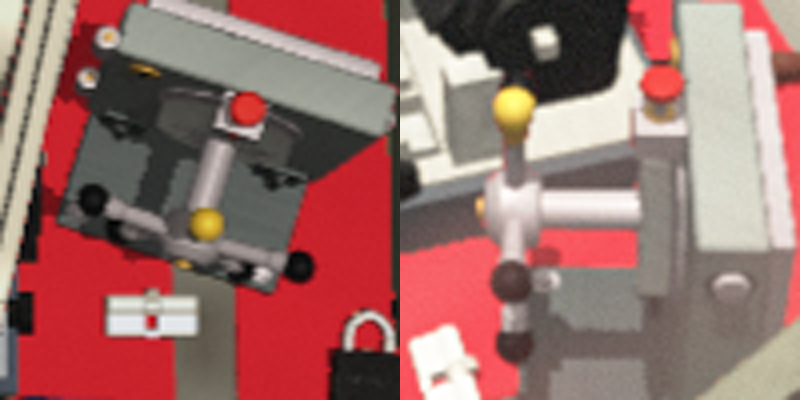

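Yellow is at (207,224) in the top panel and (514,110) in the side panel, so θ ≈ 0 and the pin is still up. Next: the pin.

```bash
python3 w.py -1 0 300
```

```text
t 9.2167 TCP in door [-79.8 181.2 323.2] yaw err 0.009 z [-0.    -0.001 -1.   ] F [ 0.4 -0.  -0.3]
delta tool [-181.9   77.1   23.3]
```

```bash
echo '-37 15 0 0 0 0;-37 15 0 0 0 0;-37 16 0 0 0 0;-37 15 0 0 0 0;-34 16 0 0 0 0' | python3 jog.py
echo '0 0 15 0 0 0;0 0 8 0 0 0;0 0 0 0 0 0;0 0 0 0 0 0;0 0 0 0 0 0' | python3 jog.py; python3 w.py -1 0 258
```

```text
t: 9.63
ee_pos: [448.4, -295.6, 323.1]
orientation: [2.544, 1.843, -0.001]
ft_force: [0.9, 0.4, 0.0]
width: 0.3
grasp_force: 0.0
t: 10.05
ee_pos: [449.6, -291.6, 300.5]
orientation: [-2.542, -1.846, 0.0]
ft_force: [0.1, 0.6, 0.4]
width: 0.0
grasp_force: 0.0
t 10.05 TCP in door [ -1.9  -1.5 300.5] yaw err 0.006 z [-0.  0. -1.] F [0.1 0.6 0.4]
delta tool [ 1.5  0.9 42.5]
```

```bash
echo '0 0 10 0 0 0;0 0 10 0 0 0;0 0 5 0 0 0;0 0 4 0 0 0;0 0 3 0 0 0' | python3 jog.py
echo '0 0 3 0 0 0;0 0 3 0 0 0;0 0 2 0 0 0;0 0 2 0 0 0;0 0 0 0 0 0' | python3 jog.py; python3 w.py -1 0 258
```

```text
t: 10.47
ee_pos: [449.6, -291.6, 267.5]
orientation: [-2.541, -1.845, 0.001]
ft_force: [0.6, 0.7, 1.9]
width: 0.6
grasp_force: 0.9
t: 10.88
ee_pos: [449.9, -292.1, 258.4]
orientation: [2.542, 1.845, 0.0]
ft_force: [0.1, 0.2, -0.2]
width: 0.5
grasp_force: 0.1
t 10.8833 TCP in door [ -1.4  -1.9 258.4] yaw err 0.005 z [ 0. -0. -1.] F [ 0.1  0.2 -0.2]
delta tool [1.9 0.4 0.4]
```

```bash
echo '0 0 1 0 0 0;0 0 1 0 0 0;0 0 0 0 0 0' | python3 jog.py
echo '0 0 1 0 0 0;0 0 1 0 0 0;0 0 0 0 0 0;0 0 0 0 0 0;0 0 0 0 0 0' | python3 jog.py; python3 w.py
```

```text
t: 11.13
ee_pos: [450.0, -292.2, 258.1]
orientation: [2.542, 1.845, 0.001]
ft_force: [-5.0, 4.0, 15.9]
width: 0.4
grasp_force: 8.1
t: 11.55
ee_pos: [450.1, -292.3, 257.9]
orientation: [2.541, 1.844, 0.001]
ft_force: [-9.8, 7.3, 31.0]
width: 0.4
grasp_force: 15.3
t 11.55 TCP in door [ -1.2  -2.  257.9] yaw err 0.005 z [ 0.002 -0.001 -1.   ] F [-9.8  7.3 31. ]
```

Solid stop at the fully-down height. I'll retreat and check.

```bash
echo '0 0 -8 0 0 0;0 0 -40 0 0 0;0 0 -40 0 0 0;40 0 0 0 0 0;40 0 0 0 0 0' | python3 jog.py
echo '40 0 0 0 0 0;40 0 0 0 0 0;40 0 0 0 0 0;0 0 0 0 0 0;0 0 0 0 0 0' | python3 jog.py
python3 - <<'E'
from h import *
import cv2
T=vision.get_image("top");S=vision.get_image("side")
a=cv2.resize(T["img"][160:260,290:390,::-1],None,fx=4,fy=4,interpolation=2);b=cv2.resize(S["img"][210:310,255:355,::-1],None,fx=4,fy=4,interpolation=2)
cv2.imwrite("pics/c4.png",np.hstack([a,b]))
E
```

```text
t: 11.97
ee_pos: [475.9, -217.4, 345.1]
orientation: [2.542, 1.837, 0.004]
ft_force: [0.5, -0.1, -0.2]
width: 0.8
grasp_force: 0.0
t: 12.38
ee_pos: [512.3, -100.3, 342.2]
orientation: [2.538, 1.85, -0.0]
ft_force: [0.0, -0.3, -0.3]
width: 0.3
grasp_force: 0.0
```

View pics/c4.png

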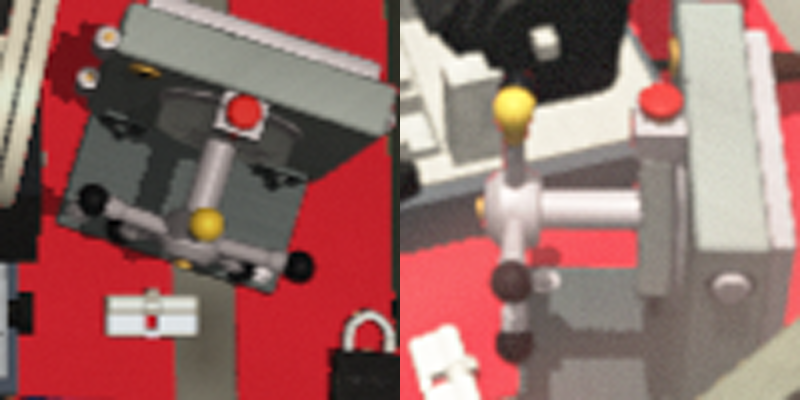

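The red head now sits on its guide block at (661,100) in the side panel. Yellow is straight up at (514,110), and the robot is clear.

```bash
python3 -c "
from workcell import ctrl, vision, job
print(job.close_job())"
```

```text
the job is handed in; nothing more can be done
None
```

The job is handed in: the last pictures show the yellow ball straight up and the hold-back pin down on its guide block, with the arm clear and the loose parts not touched by any move; the verdict itself was not reported back.

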